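# Make up the toy-lorry and toy-train kits

## Robot

A 6-joint arm with a two-finger parallel gripper is mounted at the origin on the work surface. World frame = base frame: x ahead of the robot, y to its left, z up, the work surface at z = 0. Lengths are in mm, angles in degrees, forces in N, time in s.
With the tool pointing down it reaches from about 350 to 875 mm from the base axis. Payload 4.2 kg.
Tool frame: the origin (TCP) lies at the very end of the fingers, on their centre line; the grasp point (between the pads) lies 19 mm behind it; x points along the fingers, y is the direction in which the jaws open and shut, and the axes are right-handed (so a half turn about x gives the same grasp; the last joint's range is limited). The gripper opens to 87 mm and grips with 3 to 60 N. Pads are 19 mm wide; open, the fingers measure 117 mm over their backs; the gripper's body (75 mm by 190 mm) begins 51 mm behind the grasp point.
Start: joints at [83.4, 22.042, 0.453, 0, -68.411, -14.817], TCP at [228.189, 581.832, 194.65] pointing down, gripper open.
Joint ranges: [-179.83, 179.83], [-69.29, 118.12], [-61.27, 80.66], [-181.25, 117.63], [-171.15, -9.14], [-177.46, 177.46]. Speed limits (degrees/s): [159.86, 159.86, 180, 180, 180, 180].

## Interface

Orientations are given as a 3x3 rotation matrix whose columns are the frame's x, y, z axes.
In Python, from plant import env, open_jaws, gripper_close, inverse_kinematics, cams, job_done, sensors gives the robot as it stands. The module is installed in compiled form; this text tells all that it offers. Calls block until the motion is done:
- env.move_ptp(position, orientation): joint-space move of the TCP to a pose.
- env.line_to(position, max_speed=150, rotation=None, contact_N=None): straight line of the TCP; rotation=None keeps the orientation; max_speed is the mean speed in mm/s. With contact_N (N) it stops when the force on the tool has changed by that much, and returns True; else False.
- env.move_joints(angles): joint-space move.
- open_jaws() and gripper_close(strength=None): open the fingers fully, or close them until they stop; strength is the grip in N (None keeps the last).
- env.dwell(seconds).
- inverse_kinematics(position, orientation): joint angles nearest the present ones, or None.
- cams.grab_frame(name): name is "scene" or "top"; returns the picture (400x640x3 uint8, red, green, blue); there is no depth.
- cams.get_calibration(name): a dict with "K" (3x3 intrinsics, pixels), "T" (4x4, takes a point from camera to world coordinates). Camera axes: x right, y up, looking along -z (the intrinsics and any distortion apply to the point x, -y, -z); pixel columns grow to the right and rows downward; lengths in mm; the calibration is good to about 2 mm. A picture is of the moment at which its call begins. get_calibration takes no time and is no camera call.
A pose or a line that the arm cannot do raises env.IKError and nothing moves.
- job_done(): hands the job in, once; it reports no verdict.
Readings, each from a call of its own:
- sensors.read_time(): time.
- sensors.read_joints(): joint angles.
- sensors.read_dq(): joint speeds.
- sensors.read_joint_efforts(): joint torques, N m.
- sensors.read_ee_pos(): TCP position.
- sensors.read_eef_rot(): TCP orientation.
- sensors.read_contact_force(): force on the tool from outside, world axes, zero at the start.
- sensors.read_ft_torque(): the same for the moment, N m.
- sensors.read_grip_width(): finger opening in mm.
Only numpy, scipy, OpenCV 4.12 (cv2) and the standard library are available. Lean on these libraries where they do the work, as an engineer would, in place of code of your own. Each camera call takes 0.05 s, during which the arm holds its last target.

## Task

Make up the two wooden toy kits: the cab and the boiler are in each other's trays, so exchange them (the cork mat is free for parking one), the cab into the large compartment of the lorry tray (no tab) and the boiler into that of the train tray (with the hanging tab). Also put the large wheel into the lorry tray's small compartment and the funnel into the train tray's. Set all upright on the tray floors and leave the small wheel where it is.

Things in the scene. Friction and masses are not known exactly. Their poses are not given: they have to be found in the camera images.
- lorry_tray: Lorry kit tray: fixed pale wood, plain, no tab. 158 x 92 mm outside, floor 4 mm thick, walls 4 mm thick with tops at 14 mm. Origin: centre of its underside; x along its length. Large compartment 84 x 84 mm inside, centred at x -33, y 0 mm; small one 62 (x) x 84 mm, centred at x +44, y 0. At the start the boiler is in the large one.
- train_tray: Train kit tray: fixed pale wood, with a 36 mm long hanging tab with a hole on its +x end. 158 x 92 mm outside, floor 4 mm thick, walls 4 mm thick with tops at 14 mm. Origin: centre of its underside; x along its length. Large compartment 84 x 84 mm inside, centred at x -33, y 0 mm; small one 62 (x) x 84 mm, centred at x +44, y 0. The cab starts in the large one.
- cork_mat: Square cork mat, fixed flat on the bench, 76 x 76 x 3 mm, empty at the start. Origin at the centre of its underside.
- cab: Lorry cab, sawn pale wood with dark windows, 75 g, loose: 56 mm long (x from -28 to +28), 40 mm wide (y), flat underside. The tall cabin runs from x = -28 to +8 mm and is 50 mm high, the low bonnet from x = +8 to +28 mm is 24 mm high. Origin at the centre of the underside, z up. Grip it across y at the cabin, x = -10 mm.
- boiler: Train boiler, pale wood, 70 g, loose: a round barrel of 40 mm diameter and 60 mm length lying along x (its axis 24 mm above the underside), on a flat foot 60 x 36 mm; 44 mm high, with two dark dots on top. Origin at the centre of the underside, z up. Grip it across y.
- large_wheel: Large wheel, pale wood disc lying flat, 46 mm diameter, 30 mm thick, dark hub and a ring of six dark dots on top, 40 g, loose. Origin at the centre of the underside, z up.
- small_wheel: Small wheel, pale wood disc lying flat, 30 mm diameter, 30 mm thick, dark hub only, 18 g, loose. Belongs to neither kit: it stays where it is. Origin at the centre of the underside, z up.
- funnel: Train funnel, turned pale wood, 40 g, loose, standing upright: round foot of 40 mm diameter and 10 mm height, above it a round column of 24 mm diameter up to 55 mm, dark bore on top. Origin at the centre of the underside, z up.
Mind the look-alikes: they are no part of the job. Leave any pink look-alike of the boiler alone. Leave any turquoise look-alike of the large_wheel alone.

How it is judged:
By the outcome, as a careful person would: the job done as asked, in the order asked, and still so for the second after the job is handed in, with the robot touching nothing.
It also fails if it takes over 134 s, if anything falls off the work surface, if the arm or the gripper's body presses on something with over 40 N, if the wrist force passes 120 N, or if a joint passes its speed limit or range.

## Working session

There is one attempt and no reset: what is moved stays moved. The work goes in short steps, each a Python script; the robot and the scene stay as the last script left them, time stands still between calls to the robot, and variables do not carry over. Pictures are saved under pics/ and viewed, and the job is handed in when it is done.

```bash
mkdir -p pics
python3 - <<'E'
from plant import env,cams,sensors
import cv2,numpy as np
np.set_printoptions(precision=2,suppress=True)
for n in("scene","top"):
    f=cams.grab_frame(n); cv2.imwrite(f"pics/{n}0.png",f[:,:,::-1]); c=cams.get_calibration(n); print(n,{k:(v) for k,v in c.items()})
print(sensors.read_time())
E
```

```text
scene {'K': array([[466.53,   0.  , 319.71],
       [  0.  , 466.53, 190.19],
       [  0.  ,   0.  ,   1.  ]]), 'T': array([[ -0.89,  -0.31,   0.34, 834.23],
       [  0.46,  -0.62,   0.64, 543.33],
       [  0.02,   0.72,   0.69, 612.72],
       [  0.  ,   0.  ,   0.  ,   1.  ]])}
top {'K': array([[485.35,   0.  , 322.39],
       [  0.  , 485.35, 196.29],
       [  0.  ,   0.  ,   1.  ]]), 'T': array([[   0.03,    0.99,   -0.13,  424.  ],
       [  -1.  ,    0.03,    0.01,   -4.01],
       [   0.01,    0.13,    0.99, 1058.77],
       [   0.  ,    0.  ,    0.  ,    1.  ]])}
0.1
```

View pics/scene0.png

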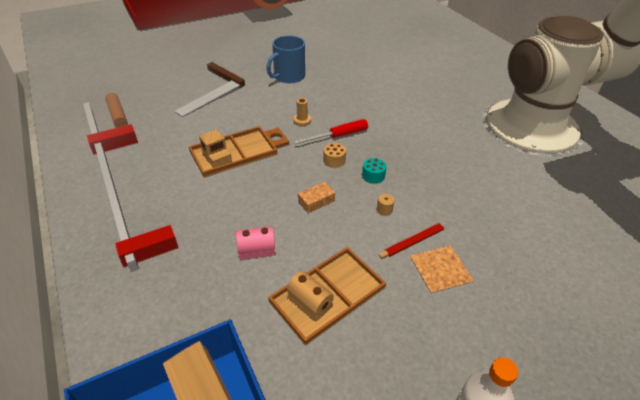

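View pics/top0.png

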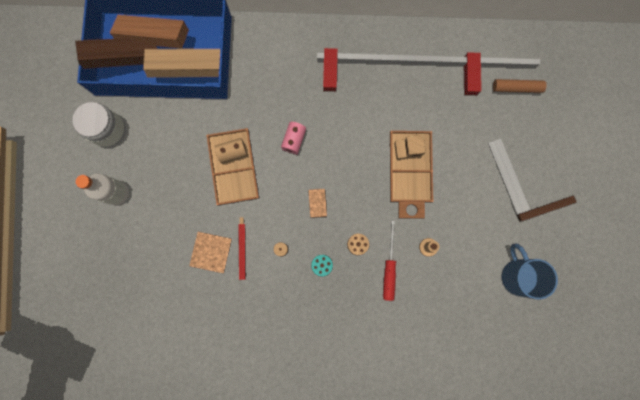

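The top view shows the lorry tray at about (233,167) with the boiler in it, and the train tray at (411,167) with the cab in it and its tab at (411,211). The mat is at (211,252), the large wheel at (358,244), the funnel at (430,247) and the small wheel at (281,250). The pink, turquoise and cork-block items are distractors. I'll enlarge the picture for accurate measurements.

Run:
```python
import cv2,numpy as np
f=cv2.imread('pics/top0.png')
a=cv2.resize(f[120:280,180:320],None,fx=3.7,fy=3.7,interpolation=cv2.INTER_CUBIC)
b=cv2.resize(f[120:260,340:450],None,fx=4.2,fy=4.2,interpolation=cv2.INTER_CUBIC)
cv2.imwrite('pics/a.png',a);cv2.imwrite('pics/b.png',b)
h=cv2.cvtColor(f,cv2.COLOR_BGR2HSV)
m=((h[...,1]>90)&(h[...,0]>5)&(h[...,0]<25)&(h[...,2]>50)).astype(np.uint8)*255
m=cv2.morphologyEx(m,cv2.MORPH_CLOSE,np.ones((5,5)))
for c in cv2.findContours(m,0,1)[0]:
    if cv2.contourArea(c)>80: 
        mo=cv2.moments(c);r=cv2.minAreaRect(c);print(round(mo['m10']/mo['m00'],1),round(mo['m01']/mo['m00'],1),[np.round(x,1) for x in r],cv2.boundingRect(c))
```

```text
280.3 249.0 [array([280.5, 249. ]), array([12., 13.]), np.float64(90.0)] (274, 243, 14, 13)
428.7 246.9 [array([428.3, 246.8]), array([17. , 17.7]), np.float64(45.0)] (420, 238, 19, 18)
357.9 243.9 [array([358., 244.]), array([20., 20.]), np.float64(90.0)] (348, 234, 21, 21)
210.1 252.0 [array([210., 252.]), array([34.7, 35.1]), np.float64(12.5)] (190, 232, 41, 41)
547.0 207.9 [array([546.8, 208. ]), array([ 6.6, 57.8]), np.float64(71.0)] (519, 196, 57, 24)
317.2 202.8 [array([317.2, 202.8]), array([27.4, 16. ]), np.float64(85.6)] (309, 189, 18, 28)
83.0 181.4 [array([ 83. , 181.5]), array([13., 16.]), np.float64(90.0)] (75, 175, 17, 14)
411.0 171.3 [array([411., 174.]), array([86., 42.]), np.float64(90.0)] (390, 131, 43, 87)
232.1 166.4 [array([231.9, 166.2]), array([71.2, 42.7]), np.float64(81.0)] (207, 128, 52, 77)
5.2 232.2 [array([  6.5, 230. ]), array([ 13., 206.]), np.float64(0.0)] (0, 127, 14, 207)
519.3 85.6 [array([519. ,  85.5]), array([52., 12.]), np.float64(1.7)] (493, 79, 53, 14)
150.8 47.8 [array([147.6,  46.3]), array([143.4,  57.2]), np.float64(5.1)] (76, 16, 143, 60)
```

View pics/a.png

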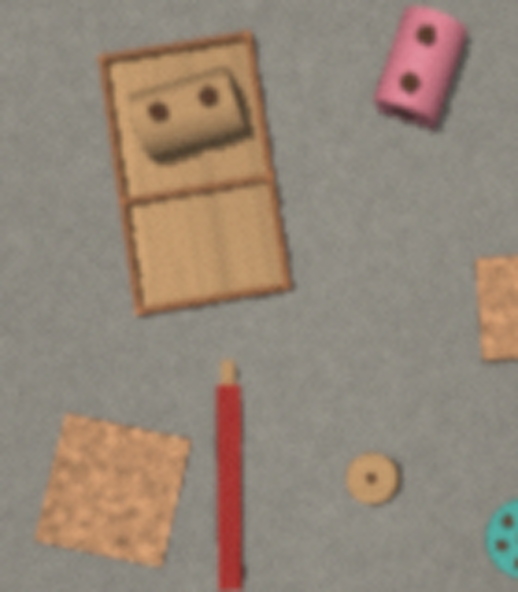

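View pics/b.png

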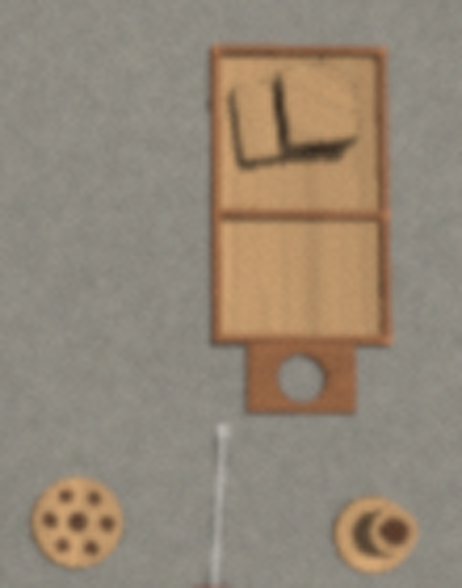

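```bash
cat > h.py <<'E'
import numpy as np,cv2
from plant import env,cams,sensors,open_jaws,gripper_close,inverse_kinematics,job_done
np.set_printoptions(precision=1,suppress=True)
def ray(n,u,v,z):
    c=cams.get_calibration(n);K,T=c["K"],c["T"]
    d=np.linalg.inv(K)@[u,v,1.];d=T[:3,:3]@[d[0],-d[1],-d[2]];o=T[:3,3]
    return (o+d*(z-o[2])/d[2])
def proj(n,p):
    c=cams.get_calibration(n);q=np.linalg.inv(c["T"])@np.r_[p,1];x=c["K"]@[q[0],-q[1],-q[2]];return x[:2]/x[2]
E
python3 - <<'E'
from h import *
A=lambda x,y,z:ray("top",180+(x+.5)/3.7-.5,120+(y+.5)/3.7-.5,z)[:2]
B=lambda x,y,z:ray("top",340+(x+.5)/4.2-.5,120+(y+.5)/4.2-.5,z)[:2]
for nm,F,P in(("lorry",A,[(102,58),(252,33),(292,290),(140,315)]),("train",B,[(211,46),(388,46),(391,345),(212,343)])):
    Q=np.array([F(*p,14) for p in P]);e=[np.linalg.norm(Q[i]-Q[i-1]) for i in range(4)]
    d=Q[2]+Q[3]-Q[0]-Q[1];print(nm,Q.mean(0),np.degrees(np.arctan2(d[1],d[0])),np.array(e))
d1,d2=A(159,111,44),A(208,96,44);print("boiler",(d1+d2)/2,d2-d1,np.degrees(np.arctan2(*(d2-d1)[::-1])))
Q=np.array([A(*p,3) for p in[(66,414),(189,438),(162,566),(37,542)]]);print("mat",Q.mean(0),Q)
print("cabtop",[B(*p,50) for p in[(280,75),(352,68),(357,140),(288,150)]])
print("bonnet",[B(*p,24) for p in[(231,92),(240,165)]])
print("lw",ray("top",357.9,243.9,30)[:2],B(77,522,30),"small",A(371,479,30),"fun",B(394,530,55),ray("top",428.3,246.8,8)[:2])
f=cams.grab_frame("scene")[:,:,::-1]
a=np.vstack([cv2.resize(f[120:180,180:310],None,fx=4.5,fy=4.5,interpolation=2),cv2.resize(f[250:310,265:395],None,fx=4.5,fy=4.5,interpolation=2)])
cv2.imwrite('pics/c.png',a)
t=cv2.imread('pics/top0.png')[128:190,385:440]
g=cv2.resize(t,None,fx=9,fy=9,interpolation=2);g=np.clip((g.astype(float)-60)*1.8,0,255).astype(np.uint8);cv2.imwrite('pics/d.png',g)
E
```

```text
lorry [625.6 187.2] -168.69546263464585 [156.4  90.3 157.1  89.7]
train [ 637.7 -203.6] -179.56204156482238 [157.9  93.6 159.1  92.8]
boiler [660.2 191.1] [  9.6 -27.8] -70.87243364379027
mat [438.6 228. ] [[481.9 258.2]
 [469.8 185.6]
 [395.4 197.5]
 [407.3 270.6]]
cabtop [array([ 691.4, -186.2]), array([ 696.1, -222.9]), array([ 658.7, -225.3]), array([ 652.6, -190.3])]
bonnet [array([ 688.5, -165.3]), array([ 649.8, -170.2])]
lw [463.2 -88. ] [463.2 -88.1] small [448.   76.2] fun [ 462.3 -241.9] [ 461.7 -241.9]
```

View pics/c.png

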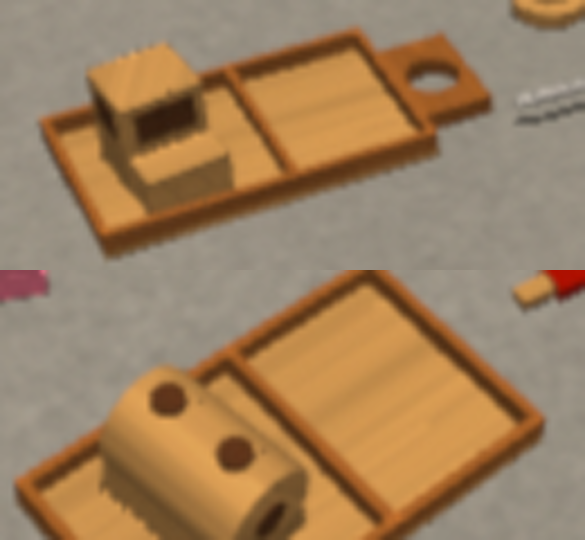

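View pics/d.png

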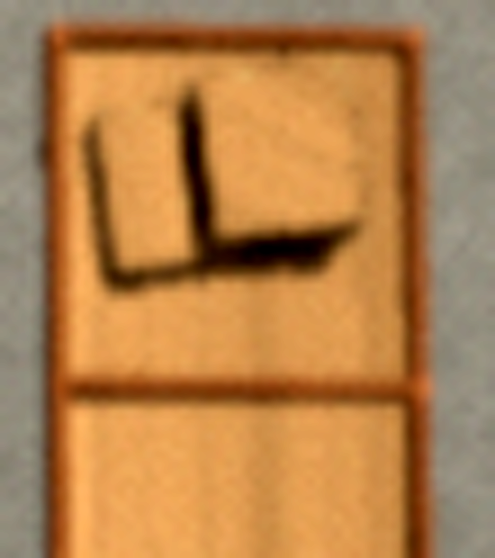

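The scene crop confirms the cab: the cabin is tall and the bonnet points to +y. The boiler lies across the large compartment of the untabbed tray. I'll refine the cab's yaw at the true top height (54) and cross-check the points in the scene view.

Run:
```python
from h import *
A=lambda x,y,z:ray("top",180+(x+.5)/3.7-.5,120+(y+.5)/3.7-.5,z)[:2]
D=lambda x,y,z:ray("top",385+(x+.5)/9-.5,128+(y+.5)/9-.5,z)[:2]
c=np.array([D(*p,54) for p in[(197,90),(345,75),(355,222),(210,240)]])
print("cabin top",c,[np.linalg.norm(c[i]-c[i-1]) for i in range(4)],c.mean(0))
b=[D(93,125,28),D(113,280,28)];print("bonnet front",b,np.linalg.norm(b[0]-b[1]))
v=(c[0]+c[3]-c[1]-c[2]);yaw=np.arctan2(v[1],v[0]);w=c[0]+c[1]-c[2]-c[3];print("yaw",np.degrees(yaw),np.degrees(np.arctan2(w[1],w[0]))+90)
d=(A(159,111,48)+A(208,96,48))/2;print("boiler",d)
f=cv2.imread('pics/scene0.png')
cm=c.mean(0)
for p in[(*cm,54),(*d,48),(*(A(159,111,48)),48),(463.2,-88,30),(462,-242,55),(438.6,228,3),*[(*q,54) for q in c]]:
    u=proj("scene",p);print(np.array(p),u);cv2.circle(f,tuple(int(round(x*8)) for x in u),8,(255,0,255),-1,shift=3)
cv2.imwrite('pics/e.png',cv2.resize(f[80:310,180:480],None,fx=2.6,fy=2.6,interpolation=2))
```

```text
cabin top [[ 690.2 -185.8]
 [ 694.8 -220.8]
 [ 659.3 -223.1]
 [ 654.1 -188.9]] [np.float64(36.257780354001476), np.float64(35.35139011787599), np.float64(35.542478406559894), np.float64(34.58594847564595)] [ 674.6 -204.7]
bonnet front [array([ 687.7, -165.3]), array([ 649.5, -170.3])] 38.476437371261305
yaw 98.13490830419303 94.33716317264454
boiler [659.3 190.4]
[ 674.6 -204.7   54. ] [212.2 135.6]
[659.3 190.4  48. ] [308.4 284.8]
[654.5 204.2  48. ] [315.7 290.7]
[463.2 -88.   30. ] [334.5 148.9]
[ 462 -242   55] [301.4  99.9]
[438.6 228.    3. ] [440.5 267.2]
[ 690.2 -185.8   54. ] [207.4 143.1]
[ 694.8 -220.8   54. ] [199.7 133.9]
[ 659.3 -223.1   54. ] [216.7 128.6]
[ 654.1 -188.9   54. ] [224.8 137.2]
```

View pics/e.png

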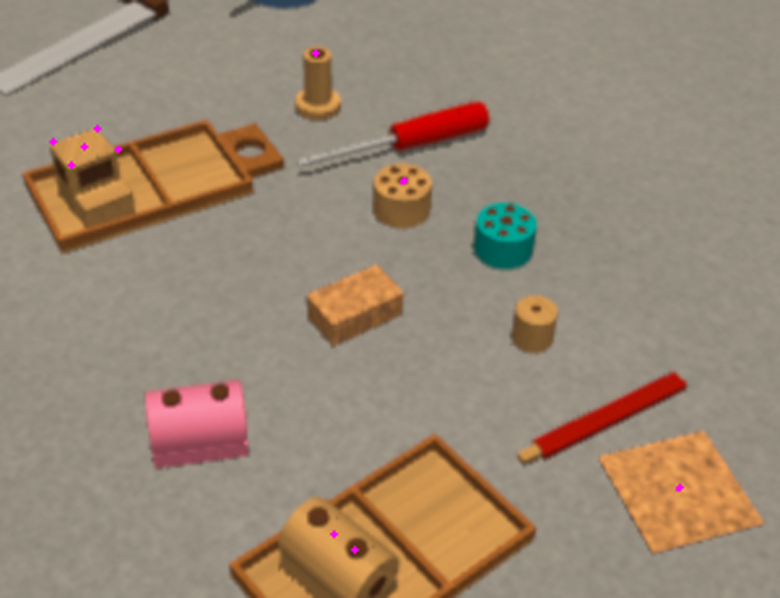

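Both views agree within about 1 px. The cab's yaw is about 97.5°, with the cabin centre at (674.6, -204.7). I'll start by parking the boiler on the mat, keeping the fingertips above the 14 mm walls.

```bash
cat >> h.py <<'E'
def R(yaw):
    c,s=np.cos(np.radians(yaw)),np.sin(np.radians(yaw));return np.array([[0,c,s],[0,s,-c],[-1,0,0.]])
def hover(x,y,yaw,z=130):
    q0=np.array(sensors.read_joints());best=None
    for w in(yaw,yaw+180):
        q=inverse_kinematics([x,y,z],R(w))
        if q is None: continue
        c=np.abs(np.array(q)-q0).max()
        if best is None or c<best[0]: best=(c,w)
    env.move_ptp([x,y,z],R(best[1]));return best[1]
def pick(x,y,z,yaw,N=25):
    w=hover(x,y,yaw);hit=env.line_to([x,y,z+1 if 0 else z],120,contact_N=8)
    gripper_close(N);g=sensors.read_grip_width();env.line_to([x,y,130],200)
    print("pick w",w,"hit",hit,"width",g,sensors.read_grip_width(),"t",sensors.read_time());return w
def place(x,y,z,yaw):
    w=hover(x,y,yaw);env.line_to([x,y,z+15],150);hit=env.line_to([x,y,z],40,contact_N=5)
    print("place w",w,"hit",hit,"at",np.array(sensors.read_ee_pos()),"width",sensors.read_grip_width())
    open_jaws();env.line_to([x,y,130],200);print("t",sensors.read_time());return w
def snap(k):
    for n in("scene","top"):cv2.imwrite(f"pics/{n}{k}.png",cams.grab_frame(n)[:,:,::-1])
E
python3 - <<'E'
from h import *
pick(659.5,190.6,17,19.1)
place(438.6,228,16.5,0)
E
```

```text
pick w 199.1 hit False width 0.4768370283896777 0.781598496344734 t 5.5917
place w 180 hit False at [438.5 227.9  16.4] width 0.49053251924319086
t 10.0583
```

The jaws closed on nothing, so I'll look.

Run:
```python
from h import *
snap(1)
f=cv2.imread('pics/scene1.png');t=cv2.imread('pics/top1.png')
cv2.imwrite('pics/f.png',np.hstack([cv2.resize(f[220:345,220:400],None,fx=2.2,fy=2.2,interpolation=2),cv2.resize(t[115:240,180:320],None,fx=2.2,fy=2.2,interpolation=2)]))
```

```text
(no output)
```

View pics/f.png

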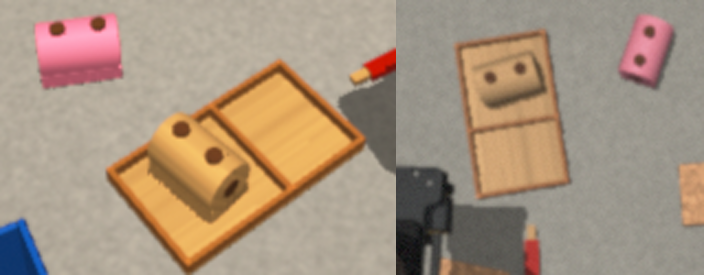

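View pics/scene1.png

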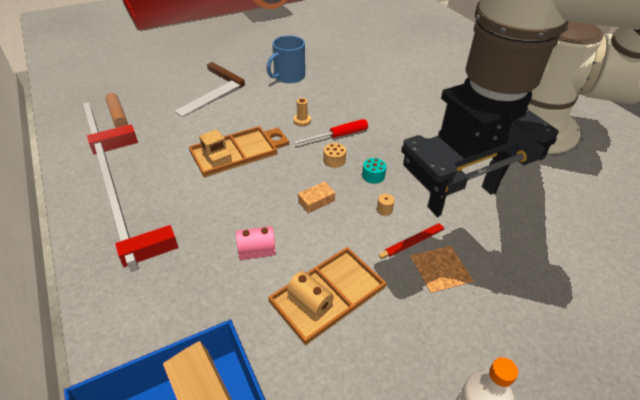

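Run:
```python
from h import *
print(sensors.read_grip_width(),np.array(sensors.read_ee_pos()),proj("scene",sensors.read_ee_pos()),proj("top",sensors.read_ee_pos()),sensors.read_contact_force())
a=cv2.imread('pics/scene0.png');b=cv2.imread('pics/scene1.png')
print(np.abs(a[250:335,262:380].astype(int)-b[250:335,262:380]).mean())
ta=cv2.imread('pics/top0.png')[120:210,200:265];tb=cv2.imread('pics/top1.png')[120:210,200:265]
h=np.hstack([cv2.resize(x,None,fx=6,fy=6,interpolation=2) for x in(ta,tb)]);cv2.imwrite('pics/g.png',h)
```

```text
87.31797276000808 [437.6 227.2 128.3] [457.8 213.5] [196.3 251.2] [-0.8 -0.   0.2]
24.048288467929545
```

View pics/g.png

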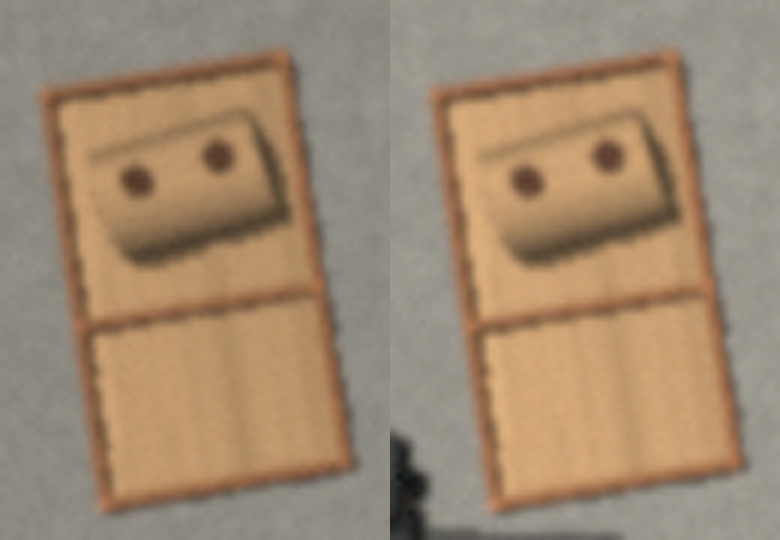

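The boiler hasn't moved at all, so I'll repeat the pick step by step, checking the pose each time.

Run:
```python
from h import *
w=hover(659.5,190.6,19.1);print(w,np.array(sensors.read_ee_pos()),np.array(sensors.read_eef_rot()))
env.line_to([659.5,190.6,50],150)
print(np.array(sensors.read_ee_pos()),sensors.read_grip_width(),np.array(sensors.read_contact_force()))
snap(2)
f=cv2.imread('pics/scene2.png');cv2.imwrite('pics/i.png',cv2.resize(f[150:360,180:460],None,fx=2.6,fy=2.6,interpolation=2))
```

```text
199.1 [658.4 190.6 128.9] [[-0.  -0.9 -0.3]
 [-0.  -0.3  0.9]
 [-1.   0.  -0. ]]
[660.  191.3  51.4] 86.74864337985008 [-0.5 -0.8  0.7]
```

View pics/i.png

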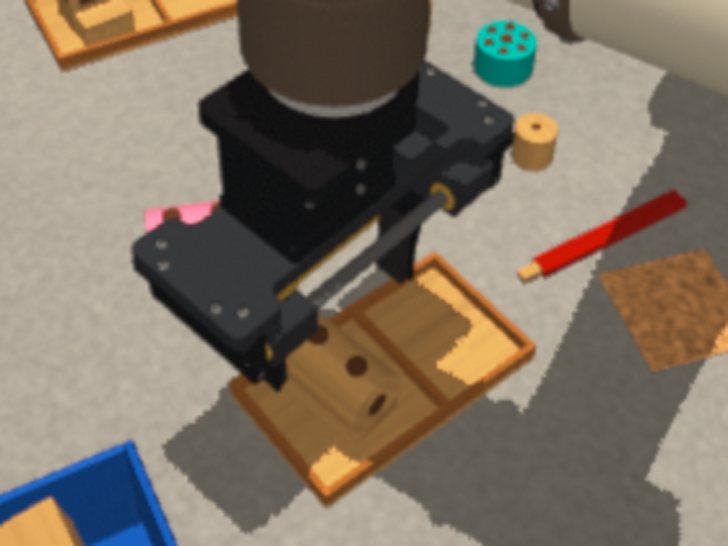

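The open fingers straddle the boiler properly. Next I descend, close, and look before lifting.

Run:
```python
from h import *
env.line_to([659.5,190.6,17],100)
print(np.array(sensors.read_ee_pos()),sensors.read_grip_width(),np.array(sensors.read_contact_force()))
print(gripper_close(25))
for i in range(4):
    print(sensors.read_time(),sensors.read_grip_width(),np.array(sensors.read_ee_pos()),np.array(sensors.read_contact_force())); env.dwell(.15)
snap(3)
f=cv2.imread('pics/scene3.png');cv2.imwrite('pics/j.png',cv2.resize(f[150:360,180:460],None,fx=2.6,fy=2.6,interpolation=2))
```

```text
[659.7 190.5  16.9] 86.98423671326832 [-0.4 -0.   0.4]
False
13.85 0.6986817067533525 [661.  190.7  22.2] [-6.4 -1.4 16.3]
14.0 0.5496921418168236 [661.  190.7  22.2] [-4.6 -1.3 17.9]
14.15 0.3283591012829541 [661.  190.7  22.2] [-5.4 -1.1 17.7]
14.3 0.21388856312722365 [661.  190.7  22.2] [-5.8 -1.7 17.3]
```

View pics/j.png

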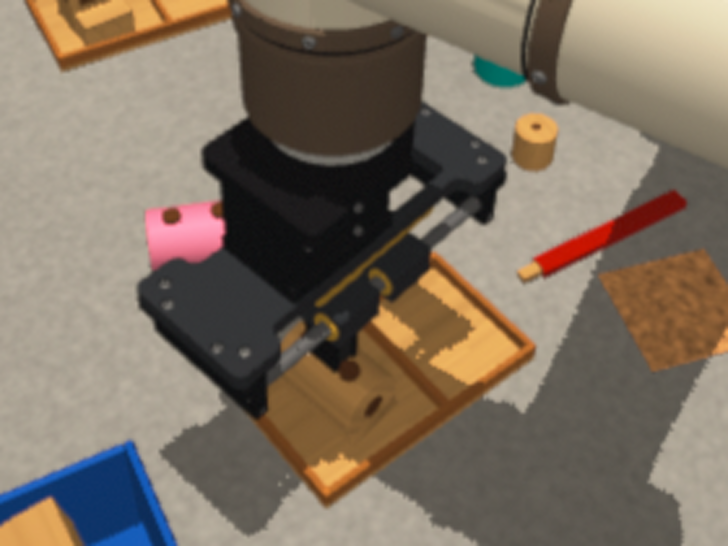

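Run:
```python
from h import *
d=np.array([.945,.327,0])
for z in(51,65,77):
  for s in(43.5,58.5,-43.5,-58.5):
    u=proj("scene",np.array([660,191.3,z])+s*d);print(z,s,(u-[180,150])*2.6)
p=np.array([661,190.7,22.2])
for z in(22,48):print(z,[(proj("scene",[661,190.7,z]+s*d)-[180,150])*2.6 for s in(-15,0,15)])
t=cv2.imread('pics/top3.png');cv2.imwrite('pics/k.png',cv2.resize(t[90:240,170:330],None,fx=4,fy=4,interpolation=2))
print(sensors.read_joints())
```

```text
51 43.5 [276.3 397.7]
51 58.5 [255.7 415.3]
51 -43.5 [386.8 303.5]
51 -58.5 [404.3 288.5]
65 43.5 [275.5 382.9]
65 58.5 [254.5 400.6]
65 -43.5 [387.5 288.4]
65 -58.5 [405.3 273.3]
77 43.5 [274.7 369.9]
77 58.5 [253.5 387.6]
77 -43.5 [388.2 275.1]
77 -58.5 [406.2 260. ]
22 [array([349.7, 362.7]), array([331.4, 378.6]), array([312.7, 394.9])]
48 [array([350.1, 336. ]), array([331.4, 352. ]), array([312.2, 368.4])]
[ 29.6  36.3  -1.6   0.1 -51.8 -10.5]
```

View pics/k.png

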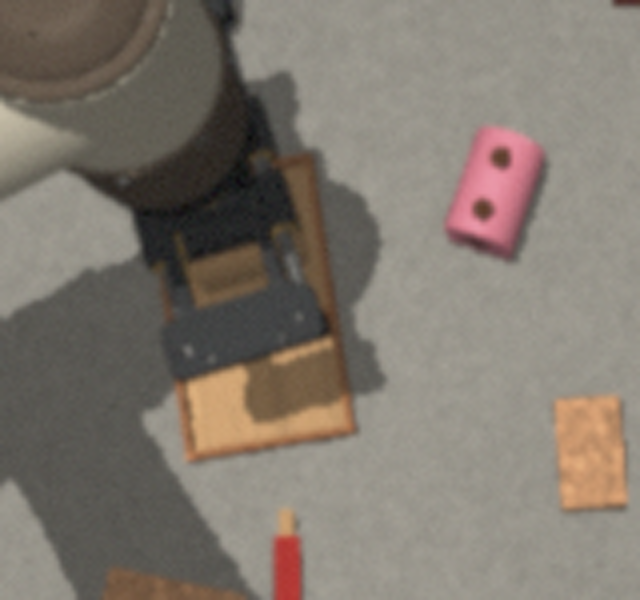

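The fingers are fully closed on top of the barrel while the TCP reads z = 22, so the real fingertips seem higher than the TCP reading. I'll lift clear and triangulate the closed fingertips in both views.

Run:
```python
from h import *
env.line_to([661,190.7,100],150)
env.move_ptp([560,80,100],R(199.1+0));env.dwell(.3)
p=np.array(sensors.read_ee_pos());print(p,sensors.read_grip_width(),np.array(sensors.read_contact_force()),sensors.read_time())
snap(4)
for n in("scene","top"):
    f=cv2.imread(f'pics/{n}4.png');u=proj(n,p);print(n,u)
    u0,v0=int(u[0])-60,int(u[1])-50
    f=cv2.resize(f[v0:v0+100,u0:u0+120],None,fx=5,fy=5,interpolation=2);cv2.drawMarker(f,tuple(((u-[u0,v0])*5).astype(int)),(255,0,255),0,12,1)
    cv2.imwrite(f'pics/{n}4c.png',f)
f=cv2.imread('pics/top4.png');cv2.imwrite('pics/m.png',cv2.resize(f[120:210,200:265],None,fx=6,fy=6,interpolation=2))
```

```text
[560.4  80.6  99.5] 0.19507247519631163 [-0.9  0.4 -0.3] 16.2
scene [333.4 191. ]
top [277.1 191.5]
```

View pics/scene4c.png

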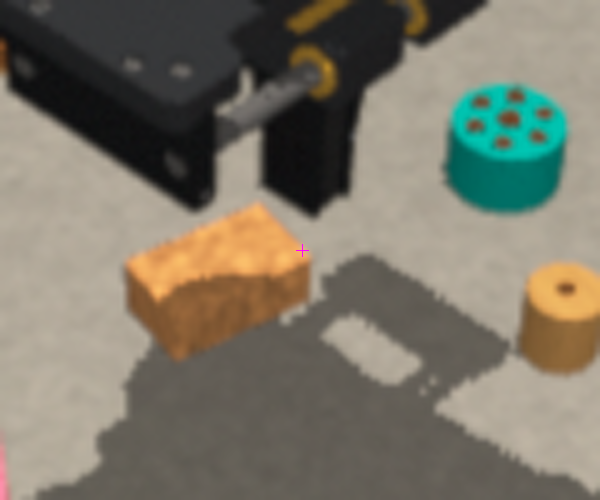

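View pics/top4c.png

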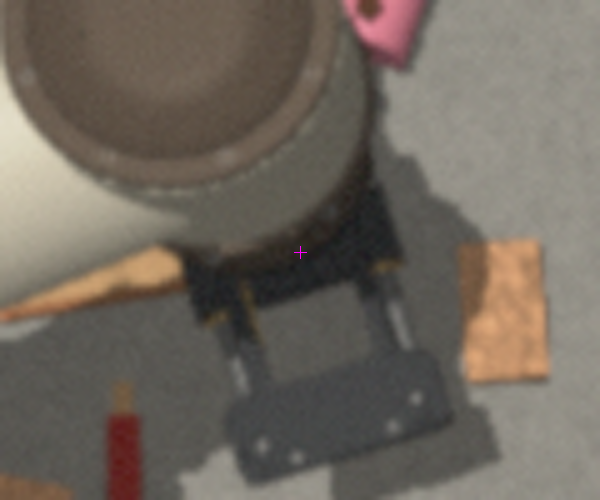

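View pics/m.png

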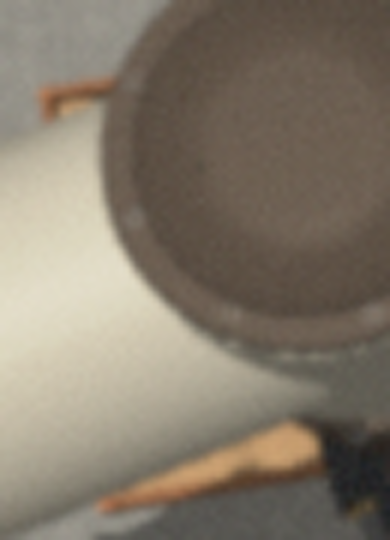

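Run:
```python
from h import *
p=np.array([560.4,80.6,99.5]);u0=np.array([273,141])
for dz in(0,15,20,25,30):print(dz,(proj("scene",p+[0,0,dz])-u0)*5)
d=np.array([.945,.327,0]);e=np.array([-.327,.945,0])
for dz in(20,25,30):
  print(dz,[((proj("scene",p+[0,0,dz]+a*d+b*e)-u0)*5).round() for a,b in((15,-9.5),(15,9.5),(-15,9.5),(-15,-9.5))])
```

```text
0 [302.3 250.1]
15 [304.1 215.6]
20 [304.7 203.9]
25 [305.3 192. ]
30 [305.9 180.1]
20 [array([250., 213.]), array([295., 242.]), array([359., 195.]), array([314., 167.])]
25 [array([250., 201.]), array([295., 230.]), array([360., 183.]), array([315., 155.])]
30 [array([250., 189.]), array([296., 218.]), array([361., 171.]), array([316., 143.])]
```

The fingers really end about 26 mm above the reported TCP: centre of the tip at zoomed (306,188) against a predicted (302,250). That matches the barrel contact, 22 + 26 = 48. I'll pin it down with a gentle touch on bare bench.

Run:
```python
from h import *
x,y=570,85
env.line_to([x,y,20],150)
hit=env.line_to([x,y,-32],25,contact_N=4)
print(hit,np.array(sensors.read_ee_pos()),np.array(sensors.read_contact_force()),sensors.read_time())
env.line_to([x,y,60],150);open_jaws()
```

```text
True [570.   85.  -27.4] [-0.9 -0.6  3.7] 18.6833
```

Touch gives a tip height of reported z + 27 mm. I'll correct for that and re-measure the boiler.

```bash
sed -i 's/^def hover/OFF=27.0\ndef hover/; s/env.move_ptp(\[x,y,z\]/env.move_ptp([x,y,z-OFF]/; s/inverse_kinematics(\[x,y,z\]/inverse_kinematics([x,y,z-OFF]/; s/z+1 if 0 else z\]/z-OFF]/; s/,130\],200/,130-OFF],200/g; s/z+15\]/z+15-OFF]/; s/line_to(\[x,y,z\],40/line_to([x,y,z-OFF],40/' h.py; sed -n 14,40p h.py
python3 - <<'E'
from h import *
print(hover(500,-20,0,150))
snap(5)
f=cv2.imread('pics/top5.png');cv2.imwrite('pics/n.png',cv2.resize(f[120:210,200:265],None,fx=6,fy=6,interpolation=2))
E
```

```text
q0=np.array(sensors.read_joints());best=None
    for w in(yaw,yaw+180):
        q=inverse_kinematics([x,y,z-OFF],R(w))
        if q is None: continue
        c=np.abs(np.array(q)-q0).max()
        if best is None or c<best[0]: best=(c,w)
    env.move_ptp([x,y,z-OFF],R(best[1]));return best[1]
def pick(x,y,z,yaw,N=25):
    w=hover(x,y,yaw);hit=env.line_to([x,y,z-OFF],120,contact_N=8)
    gripper_close(N);g=sensors.read_grip_width();env.line_to([x,y,130-OFF],200)
    print("pick w",w,"hit",hit,"width",g,sensors.read_grip_width(),"t",sensors.read_time());return w
def place(x,y,z,yaw):
    w=hover(x,y,yaw);env.line_to([x,y,z+15-OFF],150);hit=env.line_to([x,y,z-OFF],40,contact_N=5)
    print("place w",w,"hit",hit,"at",np.array(sensors.read_ee_pos()),"width",sensors.read_grip_width())
    open_jaws();env.line_to([x,y,130-OFF],200);print("t",sensors.read_time());return w
def snap(k):
    for n in("scene","top"):cv2.imwrite(f"pics/{n}{k}.png",cams.grab_frame(n)[:,:,::-1])
180
```

View pics/n.png

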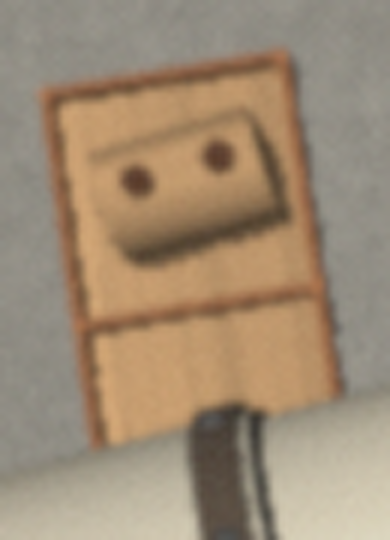

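View pics/scene5.png

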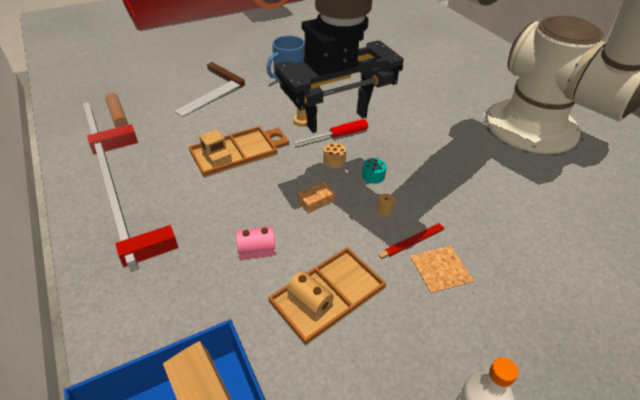

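The boiler is unmoved, with its dots where they were. Picking again with the corrected height.

Run:
```python
from h import *
pick(659.5,190.6,17,19.1)
```

```text
pick w 199.1 hit False width 39.39922212290733 39.36665528914733 t 25.35
```

Run:
```python
from h import *
place(438.6,228,16,0)
w=pick(674.6,-204.7,17,97.5+90)
snap(6)
```

```text
place w 180 hit True at [438.5 228.  -11.1] width 39.38877317467907
t 29.25
pick w 187.5 hit False width 39.88696659092199 39.87165677356129 t 33.6917
```

View pics/scene6.png

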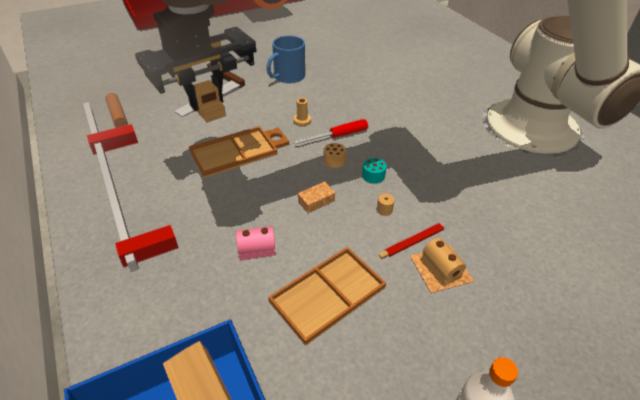

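The boiler sits on the mat and the cab is held upright. Placing the cab in the lorry tray.

```bash
python3 - <<'E'
from h import *
def tray(o,yaw,x,y=0):
    a=np.radians(yaw);return np.array(o)+x*np.array([np.cos(a),np.sin(a)])+y*np.array([-np.sin(a),np.cos(a)])
C=tray((625.6,187.2),-168.7,-33);best=None;q0=np.array(sensors.read_joints())
for w in(191.3,11.3):
    a=np.radians(97.5+w-187.5);t=C-10*np.array([np.cos(a),np.sin(a)])
    q=inverse_kinematics([*t,103],R(w))
    if q is not None:
        c=np.abs(np.array(q)-q0).max()
        if best is None or c<best[0]:best=(c,w,t)
print(C,best)
import h
h.hover=lambda x,y,yaw:(env.move_ptp([x,y,103],R(yaw)),yaw)[1]
place(*best[2],16.5,best[1])
E
python3 - <<'E'
from h import *
pick(438.6,228,16,0)
snap(7)
f=cv2.imread('pics/scene7.png')
E
```

```text
[658.  193.7] (np.float64(32.836985110076185), 191.3, array([659.9, 183.9]))
place w 191.3 hit True at [659.9 184.  -10.2] width 40.02664856729328
t 38.2
pick w 180 hit False width 39.298297689615474 39.317564362722344 t 41.7667
```

View pics/scene7.png

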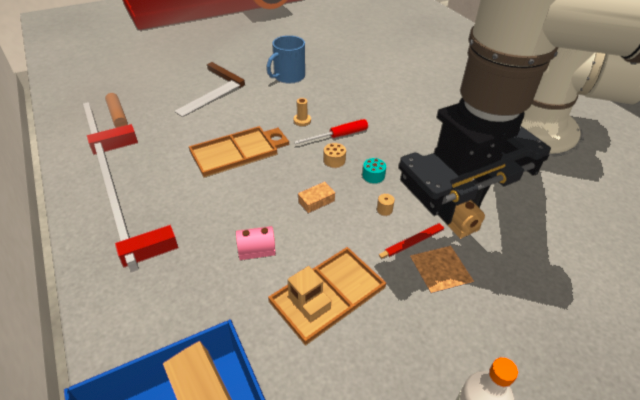

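The cab is in the lorry tray's large compartment, clear of the walls, and the boiler is held. Next: boiler into the train tray, then the wheel.

Run:
```python
from h import *
place(670.7,-203.3,16.5,0)
pick(463.2,-88,13.5,0,20)
snap(8)
```

```text
place w 180 hit True at [ 670.8 -203.2  -10.2] width 38.988952677330424
t 46.625
pick w 180 hit False width 45.61346339266821 45.46135362862145 t 50.1917
```

View pics/scene8.png

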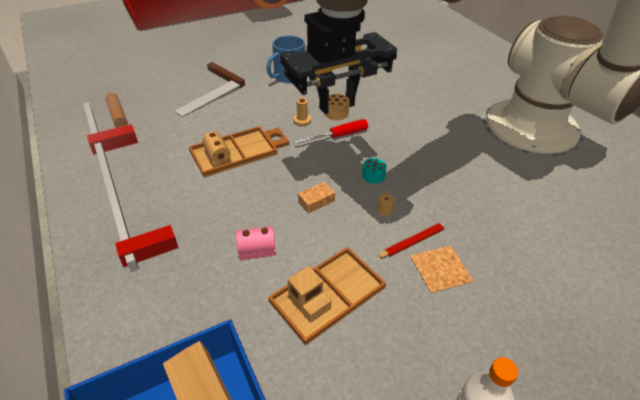

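The boiler is in the train tray and the wheel is held level. Next I place the wheel, then do the funnel.

Run:
```python
from h import *
place(582.5,178.6,17.2,101.3)
pick(462,-242,16,0,20)
place(593.7,-203.9,19.8,90)
hover(470,0,0,250)
snap(9)
a=cv2.imread('pics/scene9.png');t=cv2.imread('pics/top9.png')
print(sensors.read_time())
cv2.imwrite('pics/o.png',np.vstack([np.hstack([cv2.resize(a[120:180,180:310],None,fx=3,fy=3,interpolation=2),cv2.resize(a[245:345,262:392],None,fx=3,fy=3,interpolation=2)[:180]]),cv2.resize(t[120:220,200:460],None,fx=3,fy=3,interpolation=2)]))
```

```text
place w 281.3 hit True at [582.4 178.7  -9.7] width 45.58764829223371
t 54.4167
pick w 180 hit False width 23.454646767137277 23.30089984671416 t 58.8917
place w 270 hit True at [ 593.6 -203.8   -7.1] width 23.623124623523363
t 63.3667
64.5333
```

View pics/scene9.png

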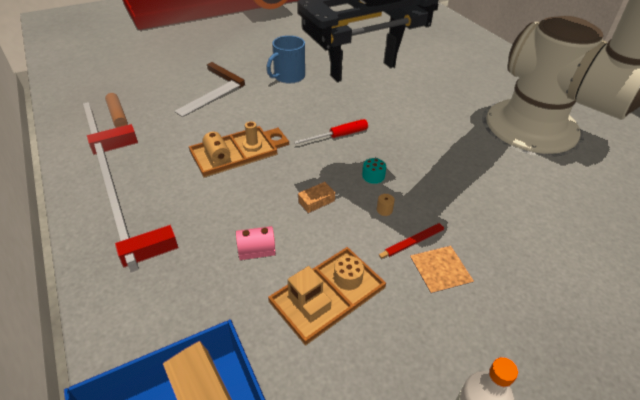

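View pics/o.png

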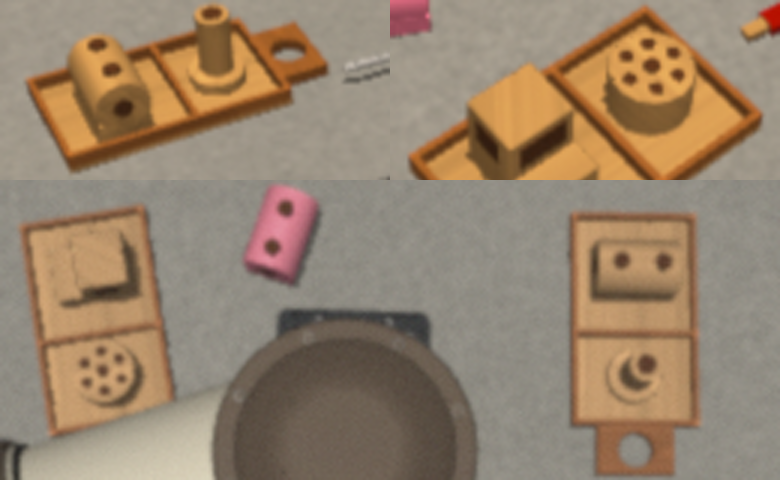

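Both views show all four parts upright and clear of the walls in the correct compartments. The small wheel and the look-alikes haven't moved, and the gripper is clear, so I'm handing in.

Run:
```python
from h import *
job_done();print(sensors.read_time())
```

```text
the job is handed in; nothing more can be done
the job is handed in; nothing more can be done
```

I made up both kits and handed the job in at about 65 s. I parked the boiler on the mat, then moved the cab to the lorry tray, the boiler to the train tray, the large wheel to the lorry tray and the funnel to the train tray.

**Last checks:** in the final pictures from both cameras, all four parts stand upright on the tray floors in the right compartments, clear of the walls. The small wheel, the pink and turquoise look-alikes, and everything else are where they were. The mat is empty and the robot is touching nothing. Grip widths matched the given sizes at every successful pick.

**What disagreed:** the fingers end about 27 mm short of the reported TCP. Because of this, my first two grasps of the boiler failed: the fingers closed on top of the barrel with about 17 N and didn't move it. I measured the offset in the scene picture (about 26 mm), confirmed it with a light touch on the bench (27 mm), and corrected for it in every later move.

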